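# Load the marking box with flat bars from the rack

### The arm

A 6-joint arm with a two-finger parallel gripper is mounted at the origin on the work surface; the furniture and walls round the work are solid. World frame = base frame: x ahead of the robot, y to its left, z up, the work surface at z = 0. Lengths are in mm, angles in degrees, forces in N, time in s.
With the tool pointing down it reaches from about 300 to 850 mm from the base axis. Payload 4.2 kg.
Tool frame: the origin (TCP) lies midway between the tips of the shut fingers; the grasp point (between the pads) lies 19 mm behind it (env.grasp_offset is the distance from the TCP to the grasp point, in mm); z points along the fingers, y is the line along which they close (so a half turn about z gives the same grasp; the last joint's range is limited). The gripper opens to 91 mm and grips with 3 to 60 N. Pads are 32 mm wide; open, the fingers measure 118 mm over their backs; the gripper's body (76 mm by 178 mm) begins 60 mm behind the grasp point.
Start: joints at [-78.209, 18.312, 89.639, -0, 72.044, -1.146], TCP at [128.736, -560.42, 213.976] pointing down, gripper open.
Joint ranges: [-177.97, 177.97], [-48.28, 115.42], [12.27, 149.76], [-77.06, 257.06], [2.81, 150.46], [-146.56, 146.56]. Speed limits (degrees/s): [147.25, 147.25, 180, 180, 180, 180].

### API

Orientations are given as [roll, pitch, yaw] about the fixed x, y, z axes, in that order (R = Rz(yaw) Ry(pitch) Rx(roll)).
In Python, from workcell import env, optics gives the robot as it stands. The module is installed in compiled form; this text tells all that it offers.
- The arm moves only by the tool send_rows, never from a script. Its argument "targets" is a list that holds one entry, the list of rows, each a list of 7 numbers: the turn, a rotation vector about the world's x, y, z scaled (see below), then the shift along the world's x, y, z scaled (see below), then the closure, from -1 (fully open) to 1 (shut). In form: [[[rx, ry, rz, x, y, z, gripper], ...]]. A call has 1 to 12 rows; each row shifts and turns the commanded pose from where the row before left it; what a row does not reach is not made up. The controller multiplies each number of a shift by 0.2 m and each number of a turn by pi/2 rad. A row lasts 1/10 s, in which the tool goes at most 50 mm and 8.59 degrees, less where a joint would pass 70% of its speed; a pose out of reach is approached as far as the arm can. A call with a number of a shift or a turn outside -1 to 1 is refused whole. A call with a gripper value outside its range is refused whole. The fingers move at their own pace and stop on an object; "grip_force" is the grip in N (left out, the last holds). Time passes only in rows, so rows that do not move let the fingers close. It gives the time, the measured TCP pose, the force, the opening and the grip force at its end, in the units of the state.
- env.state(): the state, without advancing time (a new reading comes with each control period).
- optics.grab_frame(name): name is "scene" or "top" or "wrist"; returns (picture, depth): 420x560x3 uint8, red, green, blue; 420x560 float32, mm along the optical axis (not along the pixel's ray), 0 where there is no reading.
- optics.camera_info(name): a dict with "camera_matrix" (3x3 intrinsics, pixels), "R" (3x3) and "t" (3): a world point X has camera coordinates R X + t; the wrist camera has in their place "mount" (4x4, takes a point from camera to tool coordinates, whose origin is the TCP and whose axes are the flange's). Camera axes: x right, y down, z forward; pixel columns grow to the right and rows downward; lengths in mm; the calibration is good to about 2 mm. The wrist camera is an equidistant fisheye: a pixel r from the principal point sees the ray r / f radians off the axis. A picture is of the moment at which its call begins: read the wrist's pose just before it. camera_info takes no time and is no camera call.
- env.job_done(): hands the job in; it is judged then, once.
Trained networks look in the newest picture that a camera, given by its name, has taken for a name from the list of things; names that differ only in an ending like _2 or _b are one class to them, and where a whole thing is asked for, a point or a joint stands for the part that bears it (a point fixed in the world has none). Each returns a list of dicts, best first, with "conf" (0 to 1); they miss things now and then, are a little off and sometimes report something else, mostly with a low value. They report only what shows in the picture. A call takes as long as a camera call.
- optics.silhouettes(camera, name): "mask" (420x560 bool, what is visible of it) and "at" ([column, row] in pixels, amid what is visible of it).
- optics.place_of(camera, name): "at" ([column, row] in pixels: a listed point, or the origin of a listed thing).
The state is a dict: "time_s": time; "qpos": joint angles; "qvel": joint speeds; "effort": joint torques, N m; "ee_pos": TCP position; "ee_rot": TCP orientation; "force": force on the tool from outside, world axes, zero at the start; "torque": the same for the moment, N m; "gripper_width": finger opening in mm; "gripper_force": force on a finger pad.
Only numpy, scipy, OpenCV 4.12 (cv2) and the standard library are available. Lean on these libraries where they do the work, as an engineer would, in place of code of your own. Each camera call takes 0.05 s, during which the arm holds its last target. There are 200 camera calls.

### The job

Take the wrench off the cover of the marking box and lay it down on the bench, then swing the cover fully up. Slide each flat bar along its lane until it overhangs the end of the blue rack that faces the box far enough to be gripped, and lay it flat in a free seat of the box, one bar to a seat. When all the bars are in, lower the cover gently until it is fully shut and let go.

Things in the scene. Friction and masses are not known exactly. Their poses are not given: they have to be found in the camera images.
- rack: fixed blue drawer unit with a grooved flat top, 186 (x) x 270 (y) x 50 mm high; origin at the centre of its underside. Three lanes run along its y, open at both ends, centred at x = -58, 0, +58 mm, 46 mm wide between aluminium strips 12 mm wide and 8 mm high (no room for a finger beside a bar). The bench on the robot's side of it (lower x) is free to lay a tool on
- rack_edge (a point): middle of the top edge of the rack's end that faces the marking box (rack y = -135 mm, z = 50 mm); bars slide out over it towards the rack's -y. A bar tips off when it overhangs by more than 95 mm; 60 to 80 mm is good to grip across its 30 mm width. The bench between this end and the box is free
- bar_1_mid (a point): cut dark steel flat bar, 30 wide x 190 long x 5 mm thick, 0.16 to 0.32 kg (2 or 3 are there; an absent one has no reading). This point is its centre, half-way up; its own y is the long direction, z the normal of its broad face. It starts flat in a lane of the rack
- bar_2_mid (a point): cut dark steel flat bar, 30 wide x 190 long x 5 mm thick, 0.16 to 0.32 kg (2 or 3 are there; an absent one has no reading). This point is its centre, half-way up; its own y is the long direction, z the normal of its broad face. It starts flat in a lane of the rack
- bar_3_mid (a point): cut dark steel flat bar, 30 wide x 190 long x 5 mm thick, 0.16 to 0.32 kg (2 or 3 are there; an absent one has no reading). This point is its centre, half-way up; its own y is the long direction, z the normal of its broad face. It starts flat in a lane of the rack
- marker: fixed grey open-topped box with a hinged cover, x -120 to +136, y -113 to +113, 52 mm high (front wall 20), walls 6, floor 10 mm thick; origin at the underside, x points away from the robot. Rails along x at y = -84 and +84 mm, 10 mm wide, tops at z = 34 mm, with brass pins (10 thick, 12 mm high) at x = -112.5, -57.5, -2.5, 52.5 mm that part three seats. Between the rails there is finger room beside a bar
- seat_1 (a point): point in the marking box at the middle of seat 1 (nearest the grab bar, x = -85 mm), at the height of the rail tops on which a bar's underside rests; the axes are those of the box: a seated bar lies along y
- seat_2 (a point): point in the marking box at the middle of seat 2 (x = -30 mm), at the height of the rail tops on which a bar's underside rests; the axes are those of the box: a seated bar lies along y
- seat_3 (a point): point in the marking box at the middle of seat 3 (nearest the hinge, x = +25 mm), at the height of the rail tops on which a bar's underside rests; the axes are those of the box: a seated bar lies along y
- cover (a joint): angle of the red-framed cover with amber window (8 mm thick, shut it lies 54 to 62 mm above the bench): 0 = shut on its stop, grows as it opens, 1.57 = upright, ends at 1.7 rad. Fully up means about upright (1.5 or more), which leaves room over seat 3. The hinge is stiff: it stays at any angle; 1 to 6 N at the grab bar move it
- cover_hinge (a point): middle of the cover's hinge line, on the far side of the box (x = +126 mm, z = 54 mm in the box frame); the line runs along the box's y
- cover_handle (a point): middle of the cover's round grab bar, 12 mm thick, 150 mm long along the box's y, across a notch in the cover's front edge (30 mm open gap behind the bar); 240 mm from the hinge line along the cover and 16 mm above it, so 70 mm above the bench when shut. It can be pinched from above across its thickness at any cover angle and turns between the fingers
- wrench_grip (a point): silvery adjustable wrench, 222 long x 52 (head) x 11 mm thick, 0.34 kg, lying on the shut cover at the start. This point is on its shank, half-way up, 20 mm wide here, near its centre of mass; its own y runs along the shank (head at -y), z up; grip across x

How it is judged:
By the outcome, as a careful person would: the job done as asked, in the order asked, and still so for the second after the job is handed in, with the robot touching nothing.
Of bar_1, bar_2, bar_3 only 2 to 3 are there at a start; the rules pass over those that are not, and their reading is None.
At some moment in a run one of wrench may be knocked a few centimetres aside while the robot is not near it.
Once in a run the grip may slacken for a moment while it holds something.
It also fails if it takes over 210 s, if anything falls off the work surface, if the arm or the gripper's body presses on something with over 40 N, if the wrist force passes 120 N, or if a joint passes its speed limit or range.

## Working session

There is one attempt and no reset: what is moved stays moved. The work goes in short steps, Python scripts to look and compute and a tool call to move; the robot and the scene stay as the last step left them, time stands still between calls to the robot, and variables do not carry over. Pictures are saved under pics/ and viewed, at most 14 in all, crops included, and the job is handed in when it is done.

Besides the shell and the picture viewer there is one more tool, called as name(argument=value, ...) on one line, values as JSON. send_rows: Moves the arm, as the interface text tells. Its arguments: {"type":"object","properties":{"targets":{"type":"array"},"grip_force":{"type":"number"}},"required":["targets"]}

```bash
mkdir -p pics
cat > h.py <<'E'
import numpy as np, cv2
from workcell import env, optics
from scipy.spatial.transform import Rotation as Ro
def grab(n,fn=None):
    p,d=optics.grab_frame(n)
    if fn: cv2.imwrite('pics/'+fn,p[:,:,::-1])
    return p,d
def back(n,u,v,d):
    c=optics.camera_info(n);K=np.array(c['camera_matrix']);R=np.array(c['R']);t=np.array(c['t'])
    r=np.linalg.solve(K,np.stack([np.asarray(u)*1.,np.asarray(v)*1.,np.ones_like(np.asarray(u)*1.)]))*d
    return (R.T@(r.reshape(3,-1)-t.reshape(3,1))).T
def onplane(n,u,v,z):
    c=optics.camera_info(n);K=np.array(c['camera_matrix']);R=np.array(c['R']);t=np.array(c['t'])
    o=-R.T@t;r=R.T@np.linalg.solve(K,[u,v,1.]);return o+r*(z-o[2])/r[2]
E
cat > a.py <<'E'
from h import *
s=env.state();print(s)
Z=dict(rack_edge=50,bar_1_mid=None,cover_handle=70,cover_hinge=54,wrench_grip=67.5,marker=0,rack=0)
for n in ['top','scene']:
    p,d=grab(n,n+'0.png')
    c=optics.camera_info(n);print(n,np.round(-np.array(c['R']).T@np.array(c['t'])))
    for k in ['rack_edge','bar_1_mid','cover_handle','cover_hinge','wrench_grip','seat_1','seat_3','marker','rack']:
        for r in optics.place_of(n,k)[:4]:
            u,v=r['at'];ui,vi=int(round(u)),int(round(v))
            w=back(n,u,v,d[min(vi,419),min(ui,559)])[0]
            z=Z.get(k); print(k,round(r['conf'],2),np.round(r['at'],1),'depth',np.round(w,1),'plane',np.round(onplane(n,u,v,z),1) if z is not None else '')
E
python3 a.py
```

```text
{'time_s': 0.0, 'qpos': array([-7.82083991e+01,  1.83513301e+01,  8.97067795e+01, -2.15367875e-03,
        7.20425715e+01, -1.14703098e+00]), 'qvel': array([ 0.1068119 , -0.07599467, -0.02593385, -0.0465685 ,  0.03626325,
        0.18236251]), 'effort': array([ 2.38963323e-03, -4.12458086e+01, -2.31976891e+01,  7.30707217e-02,
        4.59640310e-02, -1.34986253e-04]), 'ee_pos': array([ 128.62206902, -559.91375187,  213.12085911]), 'ee_rot': array([-1.79899298e+02,  3.17367200e-05,  1.29392977e+01]), 'force': array([-0.21454824, -0.53171975, -0.09430573]), 'torque': array([-0.01174421,  0.02148244, -0.08105767]), 'gripper_force': 0.0, 'gripper_width': 91.13048236859728}
top [373.  49. 985.]
rack_edge 0.57 [243.6 221.5] depth [508.5 133.5  46.6] plane [508.  133.2  50. ]
bar_1_mid 0.56 [246.6 223.4] depth [509.8 130.2   7.5] plane 
cover_handle 0.97 [410.7 268.1] depth [ 404.9 -236.1   -3.5] plane [ 402.5 -214.9   70. ]
cover_hinge 0.66 [391.3 153.2] depth [ 657.6 -195.2   45.1] plane [ 654.9 -192.9   54. ]
wrench_grip 0.95 [411.  206.2] depth [ 532.1 -223.    73.3] plane [ 533.2 -224
[... 745 characters left out ...]
nge 0.69 [312.7 145.7] depth [ 640.3 -185.3   62. ] plane [ 646.8 -192.1   54. ]
wrench_grip 0.7 [352.1 162.1] depth [ 526.5 -205.6   73.3] plane [ 530.2 -210.8   67.5]
seat_1 0.88 [343.2 168.8] depth [ 523.2 -171.3   75.2] plane 
seat_1 0.75 [380.2 193.1] depth [ 447.  -231.6   11. ] plane 
seat_1 0.66 [359.3 182.3] depth [ 476.2 -177.8   62.2] plane 
seat_3 0.88 [343.2 168.8] depth [ 523.2 -171.3   75.2] plane 
seat_3 0.75 [380.2 193.1] depth [ 447.  -231.6   11. ] plane 
seat_3 0.66 [359.3 182.3] depth [ 476.2 -177.8   62.2] plane 
marker 0.64 [347.7 183. ] depth [ 492.6 -156.5   61.4] plane [ 528.7 -205.9    0. ]
rack 0.78 [191.8 299.7] depth [476.5 277.6  58.7] plane [509.4 268.9   0. ]
```

View pics/top0.png

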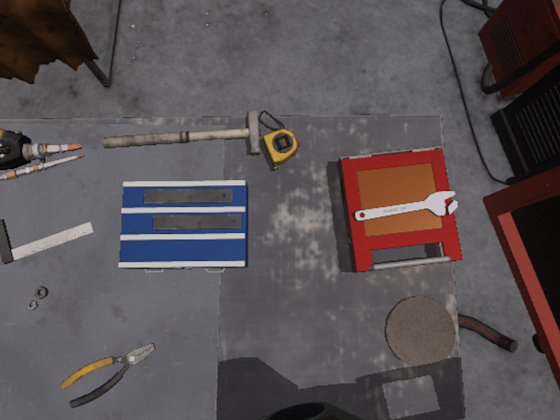

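View pics/scene0.png

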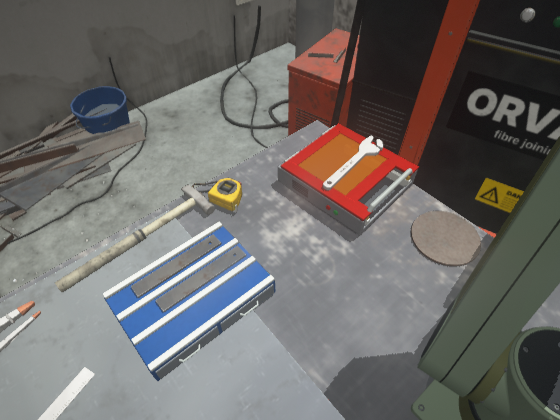

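The top view shows two bars: one in the far lane (cols 144–232, row 195) and one in the middle lane (cols 153–240, row 221). The near lane is empty. The red cover is at about (400,212) with the wrench across it, head to the right at (437,203). Next I'll fit poses from the depth clouds.

```bash
cat > b.py <<'E'
from h import *
p,d=grab('top'); vv,uu=np.mgrid[:420,:560]
P=back('top',uu.ravel(),vv.ravel(),d.ravel()).reshape(420,560,3)
hsv=cv2.cvtColor(p,cv2.COLOR_RGB2HSV)
def rect(m,name):
    q=P[m]; r=cv2.minAreaRect(q[:,:2].astype(np.float32)); print(name,m.sum(),np.round(r[0],1),np.round(r[1],1),round(r[2],2),'z',np.round(np.percentile(q[:,2],[5,50,95]),1))
    return q
H,S,V=[hsv[...,i].astype(int) for i in range(3)]
box=np.zeros((420,560),bool); box[170:275,110:255]=1
ok=d>0
rect(box&ok&(P[...,2]>42)&(P[...,2]<75),'rack')
al=box&ok&(S<60)&(V>150)&(P[...,2]>42)
n,l=cv2.connectedComponents(al.astype(np.uint8))
for i in range(1,n):
    if (l==i).sum()>80: rect(l==i,'strip')
for (a,b,c,e) in [(185,206,135,240),(211,232,145,246)]:
    bx=np.zeros_like(box); bx[a:b,c:e]=1
    m=bx&ok&(S<90)&(V<110)
    m=cv2.morphologyEx(m.astype(np.uint8),cv2.MORPH_OPEN,np.ones((3,3)))>0
    q=rect(m,'bar')
for k in ['bar_1_mid','wrench_grip','cover','rack']:
    for r in optics.silhouettes('top',k)[:3]:
        print(k,round(r['conf'],2),r['at']); rect(r['mask']&ok,k)
b2=np.zeros_like(box); b2[140:280,335:470]=1
m=b2&ok&((H<8)|(H>172))&(S>150)&(P[...,2]>45)
rect(m,'red'); 
# wrench profile
m=b2&ok&(S<40)&(V>160)&(P[...,2]>60)&(vv<225)&(vv>180); q=rect(m,'wrench')
s=P[[218,212,207,204,201],[0]*5]
# handle
m=b2&ok&(vv>250)&(P[...,2]>60)&(S<70); rect(m,'handle')
E
python3 b.py
```

```text
rack 10842 [506.4 264.6] [269.4 188.7] 89.87 z [46.9 51.9 58.7]
strip 584 [593.9 263.2] [263.5  11.7] 89.66 z [54.5 57.2 60.1]
strip 619 [535.8 263.5] [264.2  11.9] 89.9 z [54.6 57.2 60. ]
strip 643 [477.8 263.3] [263.4  11.4] 89.81 z [54.6 57.2 60.1]
strip 644 [419.9 264. ] [264.9  10.8] 89.32 z [54.6 57.4 60.1]
bar 1183 [566.3 254.6] [189.7  30.5] 89.89 z [51.  54.2 56.9]
bar 1218 [509.1 233. ] [ 30.1 189.3] 0.01 z [50.6 54.2 56.8]
wrench_grip 0.78 [420.8, 207.5]
wrench_grip 1356 [ 587.9 -372.5] [ 85.6 558.3] 21.96 z [60.8 72.  75. ]
wrench_grip 0.32 [190.9, 222.7]
wrench_grip 1322 [510.1 234.7] [192.7  34.3] 89.87 z [49.9 54.1 56.8]
cover 0.76 [394.1, 200.8]
cover 9382 [ 530.5 -202.2] [246.6 225.5] 5.84 z [57.6 60.7 65.3]
rack 0.96 [177.1, 236.2]
rack 8313 [503.2 268.3] [278.3 195.2] 89.85 z [45.3 50.3 59. ]
red 4848 [ 530.8 -203. ] [245.3 226.2] 5.68 z [58.6 61.4 64.1]
wrench 1054 [ 528.8 -212.1] [ 49.  217.7] 7.63 z [69.6 72.4 75.1]
handle 467 [ 414.8 -215.1] [ 15.  172.1] 6.98 z [69.4 74.1 77.5]
```

Both bars, the box, the cover and the handle agree with the given sizes. Box origin is about (527.6,-202.9) at yaw 5.8°, and rack origin about (506.9,264) at yaw 0. I'm moving above the wrench while refining its shank line.

send_rows(targets=[[[0,0,0.0783,0.1675,0.145,0,-1],[0,0,0.0783,0.1675,0.145,0,-1],[0,0,0.0783,0.1675,0.145,0,-1],[0,0,0.0783,0.1675,0.145,0,-1],[0,0,0.0783,0.1675,0.145,0,-1],[0,0,0.0783,0.1675,0.145,0,-1],[0,0,0.0783,0.1675,0.145,0,-1],[0,0,0.0783,0.1675,0.145,0,-1],[0,0,0.0783,0.1675,0.145,0,-1],[0,0,0.0783,0.1675,0.145,0,-1],[0,0,0.0783,0.1675,0.145,0,-1],[0,0,0.0783,0.1675,0.145,0,-1]]])

```text
time_s: 2.45
ee_pos: [532.0, -211.0, 214.1]
ee_rot: [180.0, 0.0, 97.8]
force: [0.8, -0.0, -1.2]
gripper_width: 91.2
gripper_force: 0.0
```

```bash
cat > w.py <<'E'
from h import *
p=cv2.imread('pics/top0.png')[:,:,::-1].copy(); hsv=cv2.cvtColor(p,cv2.COLOR_RGB2HSV).astype(int)
m=(hsv[...,1]<60)&(hsv[...,2]>140); m[:185]=0;m[226:]=0;m[:,:350]=0;m[:,462:]=0
q=np.array([onplane('top',u,v,73)[:2] for v,u in np.argwhere(m)])
a=np.radians(97.6);e=np.array([np.cos(a),np.sin(a)]);f=np.array([-e[1],e[0]])
c=np.array([530,-214.]);s=(q-c)@e;t=(q-c)@f
print(s.min(),s.max())
C=[]
for k in range(-120,111,15):
    b=(s>k)&(s<k+15)
    if b.sum()>5: lo,hi=np.percentile(t[b],[1,99]);mid=c+e*(k+7.5)+f*(lo+hi)/2;print(k,np.round(mid,1),round(hi-lo,1));C.append((k,*mid))
C=np.array([x for x in C if -45<=x[0]<=60]);g=np.polyfit(C[:,2],C[:,1],1);print('angle',90-np.degrees(np.arctan(g[0])),'x at y=-215,-224',np.polyval(g,[-215,-224]))
s=env.state();print(s['ee_pos'],s['ee_rot'])
E
python3 w.py
```

```text
-108.10756362611461 111.68381375882305
-120 [ 548.3 -325.1] 32.2
-105 [ 542.6 -310.7] 43.9
-90 [ 540.2 -295.9] 48.5
-75 [ 537.6 -281.1] 49.0
-60 [ 536.7 -266.1] 41.6
-45 [ 536.6 -251. ] 18.1
-30 [ 533.7 -236.2] 16.0
-15 [ 531.4 -221.4] 16.7
0 [ 529.  -206.6] 17.8
15 [ 527.1 -191.7] 17.7
30 [ 524.8 -176.9] 17.7
45 [ 522.5 -162. ] 18.6
60 [ 520.3 -147.2] 19.2
75 [ 518.2 -132.3] 19.5
90 [ 515.8 -117.5] 19.9
105 [ 514.  -102.6] 16.6
angle 98.76682244483113 x at y=-215,-224 [530.62208008 532.01001776]
[ 531.98336623 -211.02562495  214.12508523] [1.79978657e+02 2.06678570e-02 9.78023066e+01]
```

send_rows(targets=[[[0,0,0.011,-0.003,-0.05,-0.18,-1],[0,0,0,0,0,-0.18,-1],[0,0,0,0,0,-0.18,-1],[0,0,0,0,0,-0.15,-1],[0,0,0,0,0,-0.05,-1],[0,0,0,0,0,0,1],[0,0,0,0,0,0,1],[0,0,0,0,0,0,1],[0,0,0,0,0,0,1],[0,0,0,0,0,0,1],[0,0,0,0,0,0,1],[0,0,0,0,0,0,1]]], grip_force=45)

```text
time_s: 3.65
ee_pos: [530.2, -222.5, 66.2]
ee_rot: [180.0, 0.0, 98.5]
force: [0.9, -0.2, -0.5]
gripper_width: 38.2
gripper_force: 0.0
```

send_rows(targets=[[[0,0,0,0,0,0,1],[0,0,0,0,0,0,1],[0,0,0,0,0,0,1],[0,0,0,0,0,0,1],[0,0,0,0,0,0,1],[0,0,0,0,0,0,1],[0,0,0,0,0,0,1],[0,0,0,0,0,0.1,1],[0,0,0,0,0,0.1,1],[0,0,0,0,0,0.1,1]]])

```text
time_s: 4.65
ee_pos: [528.6, -222.0, 125.5]
ee_rot: [-179.8, -0.1, 98.5]
force: [0.6, -0.7, -3.5]
gripper_width: 17.9
gripper_force: 45.0
```

send_rows(targets=[[[0,0,0,-0.0825,0.176,0,1],[0,0,0,-0.0825,0.176,0,1],[0,0,0,-0.0825,0.176,0,1],[0,0,0,-0.0825,0.176,0,1],[0,0,0,-0.0825,0.176,0,1],[0,0,0,-0.0825,0.176,0,1],[0,0,0,-0.0825,0.176,0,1],[0,0,0,-0.0825,0.176,0,1],[0,0,0,-0.0825,0.176,0,1],[0,0,0,-0.0825,0.176,0,1],[0,0,0,-0.0825,0.176,0,1],[0,0,0,-0.0825,0.176,0,1]]])

```text
time_s: 5.85
ee_pos: [330.2, 200.4, 125.5]
ee_rot: [-179.9, 0.1, 98.5]
force: [1.4, 0.4, -3.2]
gripper_width: 17.8
gripper_force: 45.0
```

send_rows(targets=[[[0,0,0,0,0,-0.15,1],[0,0,0,0,0,-0.15,1],[0,0,0,0,0,-0.15,1],[0,0,0,0,0,-0.08,1],[0,0,0,0,0,-0.03,1],[0,0,0,0,0,-0.015,1],[0,0,0,0,0,0,1],[0,0,0,0,0,0,1]]])

```text
time_s: 6.65
ee_pos: [332.7, 200.2, 11.7]
ee_rot: [179.9, -0.0, 98.5]
force: [-0.3, 0.4, -2.6]
gripper_width: 18.1
gripper_force: 45.0
```

send_rows(targets=[[[0,0,0,0,0,-0.015,1],[0,0,0,0,0,-0.01,1],[0,0,0,0,0,-0.01,1],[0,0,0,0,0,0,1]]])

```text
time_s: 7.05
ee_pos: [332.9, 200.4, 7.7]
ee_rot: [179.9, -0.0, 98.5]
force: [-8.6, -4.7, 45.0]
gripper_width: 18.4
gripper_force: 45.0
```

send_rows(targets=[[[0,0,0,0,0,0.01,-1],[0,0,0,0,0,0,-1],[0,0,0,0,0,0,-1],[0,0,0,0,0,0,-1],[0,0,0,0,0,0.05,-1],[0,0,0,0,0,0.15,-1],[0,0,0,0,0,0.2,-1],[0,0,0,0,0,0.2,-1]]])

```text
time_s: 7.85
ee_pos: [331.6, 199.7, 126.7]
ee_rot: [-179.9, 0.0, 98.5]
force: [1.6, 0.0, -0.1]
gripper_width: 79.4
gripper_force: 0.0
```

send_rows(targets=[[[0,0,-0.0025,0.0346,-0.1726,0,0.34],[0,0,-0.0025,0.0346,-0.1726,0,0.34],[0,0,-0.0025,0.0346,-0.1726,0,0.34],[0,0,-0.0025,0.0346,-0.1726,0,0.34],[0,0,-0.0025,0.0346,-0.1726,0,0.34],[0,0,-0.0025,0.0346,-0.1726,0,0.34],[0,0,-0.0025,0.0346,-0.1726,0,0.34],[0,0,-0.0025,0.0346,-0.1726,0,0.34],[0,0,-0.0025,0.0346,-0.1726,0,0.34],[0,0,-0.0025,0.0346,-0.1726,0,0.34],[0,0,-0.0025,0.0346,-0.1726,0,0.34],[0,0,-0.0025,0.0346,-0.1726,0,0.34]]], grip_force=20)

```text
time_s: 9.05
ee_pos: [415.0, -215.7, 125.4]
ee_rot: [-180.0, -0.0, 95.8]
force: [0.8, 0.4, 0.3]
gripper_width: 30.3
gripper_force: 0.0
```

```bash
cat > c.py <<'E'
from h import *
s=env.state();print(np.round(s['ee_pos'],1),np.round(s['ee_rot'],1),s['gripper_width'])
p,d=grab('wrist','wr1.png')
c=optics.camera_info('wrist');print(c)
p,d=grab('top','top1.png')
for r in optics.place_of('top','wrench_grip'): print(r['conf'],onplane('top',*r['at'],5))
E
python3 c.py
```

```text
[ 415.  -215.7  125.4] [-180.    -0.    95.8] 30.311490580342607
{'camera_matrix': array([[325.1922621 ,   0.        , 275.93965385],
       [  0.        , 325.1922621 , 202.05865581],
       [  0.        ,   0.        ,   1.        ]]), 'mount': array([[-6.64836849e-04, -9.62536245e-01, -2.71152235e-01,
         7.71432546e+01],
       [ 9.99999610e-01, -7.97420722e-04,  3.78790011e-04,
         6.16551141e-01],
       [-5.80821526e-04, -2.71151878e-01,  9.62536400e-01,
        -1.71723470e+02],
       [ 0.00000000e+00,  0.00000000e+00,  0.00000000e+00,
         1.00000000e+00]])}
0.95 [339.71129485 195.63277758   5.        ]
```

View pics/wr1.png

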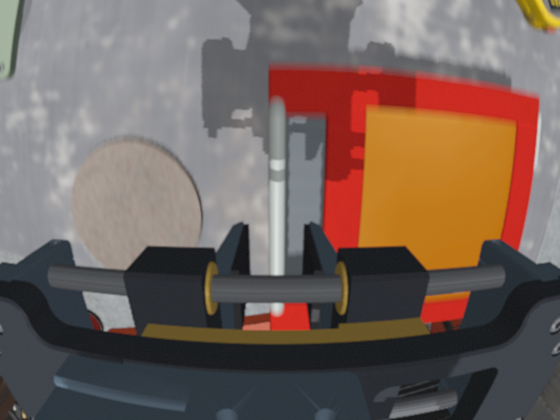

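The wrist view shows the grab bar (col 277) centred between the fingers (cols 236 and 318). Descending and closing on it.

send_rows(targets=[[[0,0,0,0,0,-0.12,0.34],[0,0,0,0,0,-0.12,0.34],[0,0,0,0,0,-0.1,0.34],[0,0,0,0,0,-0.025,0.34],[0,0,0,0,0,0,1],[0,0,0,0,0,0,1],[0,0,0,0,0,0,1],[0,0,0,0,0,0,1],[0,0,0,0,0,0,1],[0,0,0,0,0,0,1],[0,0,0,0,0,0,1]]])

```text
time_s: 10.3
ee_pos: [414.9, -214.3, 53.8]
ee_rot: [-180.0, 0.0, 95.8]
force: [-4.3, -0.1, 6.4]
gripper_width: 11.3
gripper_force: 20.0
```

Run:
```python
from h import *
r=np.hypot(240,16);a0=np.degrees(np.arctan2(16,240));y=np.radians(5.8)
def pos(t): a=np.radians(t+a0);return r*-np.cos(a),r*np.sin(a)
T=np.linspace(0,92,25);P=np.array([pos(t) for t in T]);D=np.diff(P,axis=0)/200
for i,(dx,dz) in enumerate(D): print(f"[0,0,0,{dx*np.cos(y):.4f},{dx*np.sin(y):.4f},{dz:.4f},1]",end=',' if i%12!=11 else '\n')
```

```text
[0,0,0,0.0080,0.0008,0.0800,1],[0,0,0,0.0133,0.0014,0.0793,1],[0,0,0,0.0185,0.0019,0.0783,1],[0,0,0,0.0237,0.0024,0.0768,1],[0,0,0,0.0288,0.0029,0.0751,1],[0,0,0,0.0337,0.0034,0.0730,1],[0,0,0,0.0385,0.0039,0.0705,1],[0,0,0,0.0431,0.0044,0.0678,1],[0,0,0,0.0475,0.0048,0.0648,1],[0,0,0,0.0517,0.0053,0.0614,1],[0,0,0,0.0557,0.0057,0.0578,1],[0,0,0,0.0594,0.0060,0.0539,1]
[0,0,0,0.0628,0.0064,0.0498,1],[0,0,0,0.0660,0.0067,0.0455,1],[0,0,0,0.0689,0.0070,0.0410,1],[0,0,0,0.0715,0.0073,0.0362,1],[0,0,0,0.0737,0.0075,0.0314,1],[0,0,0,0.0756,0.0077,0.0263,1],[0,0,0,0.0772,0.0078,0.0212,1],[0,0,0,0.0784,0.0080,0.0160,1],[0,0,0,0.0793,0.0081,0.0106,1],[0,0,0,0.0799,0.0081,0.0053,1],[0,0,0,0.0800,0.0081,-0.0001,1],[0,0,0,0.0799,0.0081,-0.0055,1]
```

send_rows(targets=[[[0,0,0,0.008,0.0008,0.08,1],[0,0,0,0.0133,0.0014,0.0793,1],[0,0,0,0.0185,0.0019,0.0783,1],[0,0,0,0.0237,0.0024,0.0768,1],[0,0,0,0.0288,0.0029,0.0751,1],[0,0,0,0.0337,0.0034,0.073,1],[0,0,0,0.0385,0.0039,0.0705,1],[0,0,0,0.0431,0.0044,0.0678,1],[0,0,0,0.0475,0.0048,0.0648,1],[0,0,0,0.0517,0.0053,0.0614,1],[0,0,0,0.0557,0.0057,0.0578,1],[0,0,0,0.0594,0.006,0.0539,1]]])

```text
time_s: 11.5
ee_pos: [494.0, -206.3, 221.4]
ee_rot: [-179.3, 0.0, 95.8]
force: [-16.0, -2.3, 9.7]
gripper_width: 11.0
gripper_force: 20.0
```

send_rows(targets=[[[0,0,0,0.055,0.0064,0.0498,1],[0,0,0,0.066,0.0067,0.0455,1],[0,0,0,0.0689,0.007,0.041,1],[0,0,0,0.0715,0.0073,0.0362,1],[0,0,0,0.0737,0.0075,0.0314,1],[0,0,0,0.0756,0.0077,0.0263,1],[0,0,0,0.0772,0.0078,0.0212,1],[0,0,0,0.0784,0.008,0.016,1],[0,0,0,0.0793,0.0081,0.0106,1],[0,0,0,0.0799,0.0081,0.0053,1],[0,0,0,0.08,0.0081,-0.0001,1],[0,0,0,0.0799,0.0081,-0.0055,1]]])

```text
time_s: 12.7
ee_pos: [676.3, -188.0, 277.1]
ee_rot: [-179.9, 0.1, 95.8]
force: [-3.7, -2.3, 3.1]
gripper_width: 11.3
gripper_force: 20.0
```

send_rows(targets=[[[0,0,0,0,0,0,0.3],[0,0,0,0,0,0,0.3],[0,0,0,0,0,0,0.3],[0,0,0,0,0,0.1,0.3],[0,0,0,0,0,0.15,0.3],[0,0,0,0,0,0.1,0.3],[0,0,0,-0.1,0.22,0,1],[0,0,0,-0.1,0.22,0,1],[0,0,0,-0.1,0.22,0,1],[0,0,0,-0.1,0.22,0,1],[0,0,0,-0.1,0.22,0,1]]])

```text
time_s: 13.8
ee_pos: [575.0, 33.9, 346.7]
ee_rot: [179.9, -0.0, 95.8]
force: [0.6, 1.0, 0.5]
gripper_width: 0.2
gripper_force: 0.0
```

```bash
cat > d.py <<'E'
from h import *
s=env.state();print(np.round(s['ee_pos'],1),np.round(s['ee_rot'],1),s['gripper_width'])
p,d=grab('scene','sc2.png')
p,d=grab('top','top2.png')
E
python3 d.py
```

```text
[575.   33.9 346.7] [179.9  -0.   95.8] 0.1830986204011367
```

View pics/top2.png

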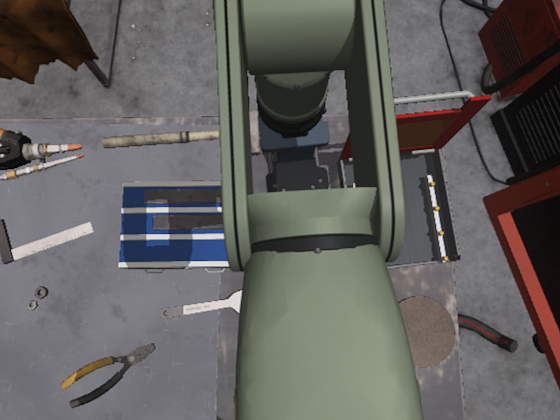

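View pics/sc2.png

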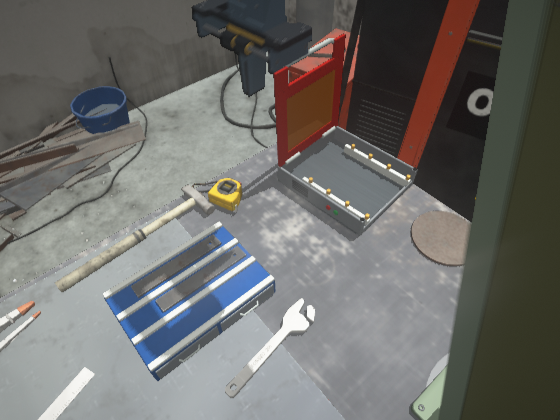

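The scene view shows the cover upright, all three seats empty with brass pins along both rails (cols 308–365 and 349–409), and the wrench flat on the bench at (270,345). I'm going behind the middle-lane bar to push it.

send_rows(targets=[[[0,0,-0.0072,-0.0375,0.184,-0.136,1],[0,0,-0.0072,-0.0375,0.184,-0.136,1],[0,0,-0.0072,-0.0375,0.184,-0.136,1],[0,0,-0.0072,-0.0375,0.184,-0.136,1],[0,0,-0.0072,-0.0375,0.184,-0.136,1],[0,0,-0.0072,-0.0375,0.184,-0.136,1],[0,0,-0.0072,-0.0375,0.184,-0.136,1],[0,0,-0.0072,-0.0375,0.184,-0.136,1],[0,0,-0.0072,-0.0375,0.184,-0.136,1],[0,0,0,0,0,-0.1,1],[0,0,0,0,0,0,1]]])

```text
time_s: 15.0
ee_pos: [507.3, 362.7, 78.4]
ee_rot: [-179.7, 0.2, 90.0]
force: [0.3, -0.8, -0.2]
gripper_width: 0.6
gripper_force: 0.0
```

send_rows(targets=[[[0,0,0,0,0,-0.08,1],[0,0,0,0,0,-0.04,1],[0,0,0,0,0,0,1],[0,0,0,0,0,0,1]]])

```text
time_s: 15.4
ee_pos: [509.9, 363.3, 58.4]
ee_rot: [179.9, -0.0, 89.9]
force: [-0.4, 0.5, 0.2]
gripper_width: 0.1
gripper_force: 0.0
```

send_rows(targets=[[[0,0,0,-0.005,0,-0.015,1],[0,0,0,0,0,-0.015,1],[0,0,0,0,0,0,1],[0,0,0,0,0,0,1]]])

```text
time_s: 15.8
ee_pos: [508.1, 363.7, 51.5]
ee_rot: [180.0, 0.0, 90.0]
force: [0.0, -0.3, 0.6]
gripper_width: 0.5
gripper_force: 0.0
```

send_rows(targets=[[[0,0,0,0,-0.03,0,1],[0,0,0,0,-0.03,0,1],[0,0,0,0,-0.03,0,1],[0,0,0,0,-0.04,0,1],[0,0,0,0,-0.04,0,1],[0,0,0,0,-0.04,0,1],[0,0,0,0,-0.04,0,1],[0,0,0,0,-0.04,0,1],[0,0,0,0,-0.04,0,1],[0,0,0,0,-0.04,0,1],[0,0,0,0,-0.03,0,1],[0,0,0,0,0,0,1]]])

```text
time_s: 17.0
ee_pos: [508.0, 282.6, 51.4]
ee_rot: [-180.0, 0.0, 89.9]
force: [-0.7, -0.1, 0.2]
gripper_width: 0.9
gripper_force: 0.0
```

```bash
cat > e.py <<'E'
from h import *
import sys
s=env.state();print(np.round(s['ee_pos'],1),np.round(s['force'],1))
p,d=grab('scene',sys.argv[1]); vv,uu=np.mgrid[:420,:560]
P=back('scene',uu.ravel(),vv.ravel(),d.ravel()).reshape(420,560,3)
hsv=cv2.cvtColor(p,cv2.COLOR_RGB2HSV).astype(int)
for x0 in (506.9,564.9):
    m=(abs(P[...,0]-x0)<11)&(P[...,2]>46)&(P[...,2]<64)&(hsv[...,1]<110)&(P[...,1]>20)&(P[...,1]<400)
    y=P[m][:,1]; h,e=np.histogram(y,np.arange(20,400,4)); print(x0,np.round(np.percentile(y,[0.5,2,98,99.5]),1),[(int(a),int(b)) for a,b in zip(e,h) if b>0][:8],'z',np.median(P[m][:,2]))
E
python3 e.py sc3.png
```

```text
[508.  282.6  51.4] [-0.7 -0.1  0.2]
506.9 [ 75.6  78.3 216.3 310.1] [(72, 5), (76, 19), (80, 15), (84, 16), (88, 20), (92, 11), (96, 20), (100, 13)] z 55.83609862533625
564.9 [160.7 162.4 350.  384.2] [(156, 2), (160, 15), (164, 15), (168, 19), (172, 14), (176, 14), (180, 16), (184, 18)] z 55.7480416872271
```

send_rows(targets=[[[0,0,0,0,-0.04,0,1],[0,0,0,0,-0.04,0,1],[0,0,0,0,-0.03,0,1],[0,0,0,0,0,0,1],[0,0,0,0,0.05,0,1],[0,0,0,0,0,0.15,1],[0,0,0,0,0,0.2,1],[0,0,0,0,0,0.05,1],[0,0,0,0,-0.2,0,-0.1],[0,0,0,0,-0.2,0,-0.1],[0,0,0,0,-0.2,0,-0.1],[0,0,0,0,-0.2,0,-0.1]]], grip_force=55)

```text
time_s: 18.25
ee_pos: [507.8, 110.9, 131.1]
ee_rot: [-180.0, 0.0, 90.0]
force: [0.5, 0.3, -0.2]
gripper_width: 29.3
gripper_force: 0.0
```

```bash
python3 e.py sc4.png
```

```text
[507.8 110.9 131.1] [ 0.5  0.3 -0.2]
506.9 [ 54.3  57.4 241.3 243.3] [(52, 10), (56, 17), (60, 13), (64, 18), (68, 13), (72, 14), (76, 15), (80, 20)] z 55.898467711581674
564.9 [162.7 165.8 348.2 350.6] [(160, 9), (164, 17), (168, 18), (172, 13), (176, 17), (180, 14), (184, 18), (188, 16)] z 55.85000792384769
```

send_rows(targets=[[[0,0,0,0,-0.025,0,-0.1],[0,0,0,0,0,0,-0.1],[0,0,0,0,0,-0.15,-0.1],[0,0,0,0,0,-0.15,-0.1],[0,0,0,0,0,-0.12,-0.1],[0,0,0,0,0,-0.05,-0.1],[0,0,0,0,0,0,-0.1],[0,0,0,0,0,0,1],[0,0,0,0,0,0,1],[0,0,0,0,0,0,1],[0,0,0,0,0,0,1],[0,0,0,0,0,0,1]]])

```text
time_s: 19.5
ee_pos: [509.1, 106.9, 38.5]
ee_rot: [179.9, -0.0, 89.9]
force: [-0.2, 0.7, 4.6]
gripper_width: 29.1
gripper_force: 55.0
```

send_rows(targets=[[[0,0,0,0,0,0.05,1],[0,0,0,0,0,0.15,1],[0,0,0,0,0,0.2,1],[0,0,0,0,0,0.1,1],[0,0,0,0,0,0,1],[0,0,0,0,0,0,1]]])

```text
time_s: 20.1
ee_pos: [507.3, 106.4, 136.9]
ee_rot: [-179.9, 0.0, 90.0]
force: [-0.3, 0.7, -3.4]
gripper_width: 29.2
gripper_force: 55.0
```

```bash
cat > f.py <<'E'
from h import *
import sys
s=env.state();print(np.round(s['ee_pos'],1),np.round(s['ee_rot'],1),np.round(s['force'],1),s['gripper_width'])
O=np.array([527.6,-202.9]);a=np.radians(5.8);Rb=np.array([[np.cos(a),-np.sin(a)],[np.sin(a),np.cos(a)]])
for n in ('top','scene'):
    p,d=grab(n,sys.argv[1]+n+'.png'); vv,uu=np.mgrid[:420,:560]
    P=back(n,uu.ravel(),vv.ravel(),d.ravel()).reshape(420,560,3)
    hsv=cv2.cvtColor(p,cv2.COLOR_RGB2HSV).astype(int)
    L=(P[...,:2]-O)@Rb
    inb=(d>0)&(abs(L[...,0])<140)&(abs(L[...,1])<118)
    m=inb&(P[...,2]>36)&(P[...,2]<52)&(hsv[...,1]>90)&(hsv[...,0]>8)&(hsv[...,0]<35)
    k,l,st,c=cv2.connectedComponentsWithStats(m.astype(np.uint8))
    for i in range(1,k):
        if st[i,4]>=8: print(n,'pin',np.round(np.median(L[l==i],0),1),np.round(np.median(P[l==i][:,2]),1),st[i,4])
    # held bar
    g=s['ee_pos']
    m=(d>0)&(abs(P[...,0]-g[0])<13)&(P[...,1]>g[1]+45)&(P[...,1]<g[1]+150)&(P[...,2]>g[2]-20)&(P[...,2]<g[2]+60)
    q=P[m]; 
    if len(q)>20: print(n,'bar z-slope',np.polyfit(q[:,1],q[:,2],1),'yrange',np.percentile(q[:,1],[1,99]),len(q))
E
python3 f.py g1
```

```text
[507.3 106.4 136.9] [-179.9    0.    90. ] [-0.3  0.7 -3.4] 29.163807961678156
top pin [ 51.5 -83.2] 44.3 14
top pin [51.3 83.2] 45.0 15
top pin [ -3.7 -83. ] 45.2 15
top pin [-3.9 84.4] 45.3 13
top pin [-58.6 -83.5] 45.2 15
top pin [-58.4  84.3] 44.6 13
top pin [-112.5  -83.3] 44.9 16
top pin [-112.6   84.5] 44.2 12
top bar z-slope [-2.16020629e-02  1.55988319e+02] yrange [167.23427265 186.95266724] 139
scene pin [ 50.2 -80.7] 44.9 14
scene pin [ -4.1 -80.4] 45.9 17
scene pin [-59.4 -80.4] 44.1 18
scene pin [-113.5  -80.3] 44.0 20
scene pin [50.3 86.6] 45.2 19
scene pin [-5.  87.4] 46.0 17
scene pin [-58.9  86.9] 45.9 18
scene pin [-113.7   87.6] 45.3 22
scene bar z-slope [-4.91121601e-03  1.53793027e+02] yrange [152.05607147 242.31254533] 599
```

send_rows(targets=[[[0,0,0.008,-0.004,-0.2206,0,1],[0,0,0.008,-0.004,-0.2206,0,1],[0,0,0.008,-0.004,-0.2206,0,1],[0,0,0.008,-0.004,-0.2206,0,1],[0,0,0.008,-0.004,-0.2206,0,1],[0,0,0.008,-0.004,-0.2206,0,1],[0,0,0.008,-0.004,-0.2206,0,1],[0,0,0.008,-0.004,-0.2206,0,1],[0,0,0,0,0,-0.1,1],[0,0,0,0,0,-0.1,1],[0,0,0,0,0,0,1],[0,0,0,0,0,0,1]]])

```text
time_s: 21.4
ee_pos: [501.1, -245.9, 96.3]
ee_rot: [-179.9, -0.1, 95.7]
force: [0.4, 0.1, -1.8]
gripper_width: 29.1
gripper_force: 55.0
```

```bash
cat > k.py <<'E'
from h import *
import sys
s=env.state();print(np.round(s['ee_pos'],1),np.round(s['ee_rot'],1),np.round(s['force'],1),s['gripper_width'])
O=np.array([526.5,-201.8]);a=np.radians(5.8);Rb=np.array([[np.cos(a),-np.sin(a)],[np.sin(a),np.cos(a)]])
z0,z1=float(sys.argv[2]),float(sys.argv[3]); x0=float(sys.argv[4])
for n in ('top','scene'):
    p,d=grab(n,sys.argv[1]+n+'.png'); vv,uu=np.mgrid[:420,:560]
    P=back(n,uu.ravel(),vv.ravel(),d.ravel()).reshape(420,560,3);L=(P[...,:2]-O)@Rb
    m=(d>0)&(abs(L[...,0]-x0)<21)&(abs(L[...,1])<125)&(P[...,2]>z0)&(P[...,2]<z1)
    m=cv2.morphologyEx(m.astype(np.uint8),cv2.MORPH_OPEN,np.ones((3,3)))
    k,l,st,c=cv2.connectedComponentsWithStats(m)
    for i in range(1,k):
        if st[i,4]>30:
            q=L[l==i];z=P[l==i][:,2];print(n,st[i,4],'x',np.round(np.percentile(q[:,0],[2,50,98]),1),'y',np.round(np.percentile(q[:,1],[0.5,99.5]),1),'z',np.round(np.percentile(z,[5,50,95]),1),'rect',np.round(cv2.minAreaRect(q.astype(np.float32))[2],1),'zslope',np.round(np.polyfit(q[:,1],z,1)[0],3))
E
python3 k.py g2 95 125 -30
```

```text
[ 501.1 -245.9   96.3] [-1.799e+02 -1.000e-01  9.570e+01] [ 0.4  0.1 -1.8] 29.07938678437124
top 958 x [-44.4 -29.5 -14.9] y [-33.6  94.1] z [109.1 111.9 114.6] rect 89.0 zslope -0.003
scene 688 x [-44.8 -28.5 -13.7] y [-66.7  94.9] z [111.9 114.4 116.7] rect 87.9 zslope -0.011
```

send_rows(targets=[[[0,0,0,0,0,-0.12,1],[0,0,0,0,0,-0.12,1],[0,0,0,0,0,-0.06,1],[0,0,0,0,0,-0.03,1],[0,0,0,0,0,-0.02,1],[0,0,0,0,0,-0.01,1],[0,0,0,0,0,0,1],[0,0,0,0,0,0,1]]])

```text
time_s: 22.3
ee_pos: [502.2, -246.5, 26.1]
ee_rot: [179.9, 0.0, 95.7]
force: [-0.5, -0.9, -2.1]
gripper_width: 29.3
gripper_force: 55.0
```

send_rows(targets=[[[0,0,0,0,0,-0.01,1],[0,0,0,0,0,-0.005,1],[0,0,0,0,0,0,1],[0,0,0,0,0,0,1]]])

```text
time_s: 22.7
ee_pos: [501.9, -246.4, 22.7]
ee_rot: [180.0, 0.0, 95.7]
force: [-0.1, -0.6, -0.6]
gripper_width: 29.3
gripper_force: 55.0
```

send_rows(targets=[[[0,0,0,0,0,-0.005,1],[0,0,0,0,0,0,1],[0,0,0,0,0,0,0],[0,0,0,0,0,0,0],[0,0,0,0,0,0,0],[0,0,0,0,0,0,0],[0,0,0,0,0,0.1,0],[0,0,0,0,0,0.2,0],[0,0,0,0,0,0.2,0],[0,0,0,0,0,0,0]]])

```text
time_s: 23.7
ee_pos: [505.1, -248.0, 126.9]
ee_rot: [179.4, 0.4, 95.7]
force: [0.5, 0.9, 0.1]
gripper_width: 45.5
gripper_force: 0.0
```

```bash
python3 k.py g3 35.5 45 -30
```

```text
[ 505.1 -248.   126.9] [179.4   0.4  95.7] [0.5 0.9 0.1] 45.464937837386486
top 953 x [-43.2 -28.8 -14.7] y [-72.8  91.5] z [36.1 38.5 41.3] rect 89.8 zslope -0.001
scene 744 x [-44.7 -30.7 -15. ] y [-93.8  94.7] z [37.5 40.  41.9] rect 90.0 zslope -0.001
```

send_rows(targets=[[[0,0,-0.0053,0.0267,0.24,0,1],[0,0,-0.0053,0.0267,0.24,0,1],[0,0,-0.0053,0.0267,0.24,0,1],[0,0,-0.0053,0.0267,0.24,0,1],[0,0,-0.0053,0.0267,0.24,0,1],[0,0,-0.0053,0.0267,0.24,0,1],[0,0,-0.0053,0.0267,0.24,0,1],[0,0,-0.0053,0.0267,0.24,0,1],[0,0,-0.0053,0.0267,0.24,0,1],[0,0,-0.0053,0.0267,0.24,0,1],[0,0,-0.0053,0.0267,0.24,0,1],[0,0,-0.0053,0.0267,0.24,0,1]]])

```text
time_s: 25.0
ee_pos: [564.6, 331.1, 119.0]
ee_rot: [-179.8, 0.1, 90.0]
force: [1.3, 0.0, -0.2]
gripper_width: 0.7
gripper_force: 0.0
```

send_rows(targets=[[[0,0,0,0,0.2,0,1],[0,0,0,0,0.08,0,1],[0,0,0,0,0,-0.2,1],[0,0,0,0,0,-0.08,1],[0,0,0,0,0,0,1],[0,0,0,0,0,0,1],[0,0,0,0,0,0,1]]])

```text
time_s: 25.7
ee_pos: [566.6, 385.6, 66.6]
ee_rot: [179.9, -0.1, 90.0]
force: [-0.2, 0.5, -0.1]
gripper_width: 0.4
gripper_force: 0.0
```

send_rows(targets=[[[0,0,0,-0.005,0,-0.05,1],[0,0,0,0,0,-0.025,1],[0,0,0,0,0,0,1],[0,0,0,0,0,0,1]]])

```text
time_s: 26.1
ee_pos: [564.7, 385.6, 50.3]
ee_rot: [180.0, 0.0, 90.0]
force: [-0.1, 0.2, 0.8]
gripper_width: 0.7
gripper_force: 0.2
```

send_rows(targets=[[[0,0,0,0,-0.05,0.005,1],[0,0,0,0,-0.05,0,1],[0,0,0,0,-0.05,0,1],[0,0,0,0,-0.05,0,1],[0,0,0,0,-0.05,0,1],[0,0,0,0,-0.05,0,1],[0,0,0,0,-0.05,0,1],[0,0,0,0,-0.05,0,1],[0,0,0,0,-0.05,0,1],[0,0,0,0,-0.05,0,1],[0,0,0,0,-0.05,0,1],[0,0,0,0,0,0,1]]])

```text
time_s: 27.3
ee_pos: [564.7, 274.1, 51.5]
ee_rot: [-180.0, 0.1, 89.9]
force: [-0.2, 0.5, 0.6]
gripper_width: 0.6
gripper_force: 0.0
```

```bash
python3 e.py sc5.png
```

```text
[564.7 274.1  51.5] [-0.2  0.5  0.6]
506.9 [130.9 130.9 399.9 399.9] [(128, 7)] z 49.93890371709852
564.9 [ 67.5  69.5 205.8 207.9] [(64, 6), (68, 15), (72, 14), (76, 16), (80, 14), (84, 15), (88, 14), (92, 16)] z 55.82986099040644
```

send_rows(targets=[[[0,0,0,0,-0.035,0,1],[0,0,0,0,-0.035,0,1],[0,0,0,0,0,0,1],[0,0,0,0,0.05,0,1],[0,0,0,0,0,0.15,1],[0,0,0,0,0,0.2,1],[0,0,0,0,0,0.05,1],[0,0,0,0,-0.206,0,-0.1],[0,0,0,0,-0.206,0,-0.1],[0,0,0,0,-0.206,0,-0.1],[0,0,0,0,-0.206,0,-0.1],[0,0,0,0,0,0,-0.1]]])

```text
time_s: 28.55
ee_pos: [564.3, 103.2, 131.1]
ee_rot: [-179.9, 0.1, 89.8]
force: [0.4, 1.3, -0.2]
gripper_width: 37.4
gripper_force: 0.0
```

```bash
python3 e.py sc6.png
```

```text
[564.3 103.2 131.1] [ 0.4  1.3 -0.2]
506.9 [130.9 131.4 205.7 399.9] [(128, 6), (144, 1), (148, 11), (152, 18), (156, 9), (160, 10), (164, 14), (168, 13)] z 50.626830782664534
564.9 [ 54.9  57.7 242.  243.7] [(52, 9), (56, 13), (60, 15), (64, 15), (68, 13), (72, 14), (76, 17), (80, 13)] z 55.82357771011196
```

Good, the overhang is about 75 mm. Now gripping it.

send_rows(targets=[[[0,0,0,0.005,0,0,-0.1],[0,0,0,0,0,0,-0.1],[0,0,0,0,0,-0.15,-0.1],[0,0,0,0,0,-0.15,-0.1],[0,0,0,0,0,-0.12,-0.1],[0,0,0,0,0,-0.045,-0.1],[0,0,0,0,0,0,-0.1],[0,0,0,0,0,0,1],[0,0,0,0,0,0,1],[0,0,0,0,0,0,1],[0,0,0,0,0,0,1],[0,0,0,0,0,0,1]]])

```text
time_s: 29.8
ee_pos: [566.8, 107.1, 39.6]
ee_rot: [179.8, -0.0, 90.0]
force: [-0.2, 0.3, 5.3]
gripper_width: 29.0
gripper_force: 55.0
```

send_rows(targets=[[[0,0,0,0,0,0,1],[0,0,0,0,0,0.05,1],[0,0,0,0,0,0.15,1],[0,0,0,0,0,0.2,1],[0,0,0,0,0,0.1,1],[0,0,0,0,0,0,1],[0,0,0,0,0,0,1]]])

```text
time_s: 30.5
ee_pos: [564.8, 106.6, 137.6]
ee_rot: [-179.9, 0.0, 90.0]
force: [-0.8, -0.3, -3.2]
gripper_width: 29.2
gripper_force: 55.0
```

```bash
python3 f.py g4 | grep -v pin
```

```text
[564.8 106.6 137.6] [-179.9    0.    90. ] [-0.8 -0.3 -3.2] 29.160382475156005
top bar z-slope [-7.88981341e-04  1.51902818e+02] yrange [167.9733038  241.67959664] 133
scene bar z-slope [-4.47936262e-03  1.53219495e+02] yrange [152.45030868 242.88731377] 530
```

send_rows(targets=[[[0,0,0.0071,-0.0659,-0.1993,0,1],[0,0,0.0071,-0.0659,-0.1993,0,1],[0,0,0.0071,-0.0659,-0.1993,0,1],[0,0,0.0071,-0.0659,-0.1993,0,1],[0,0,0.0071,-0.0659,-0.1993,0,1],[0,0,0.0071,-0.0659,-0.1993,0,1],[0,0,0.0071,-0.0659,-0.1993,0,1],[0,0,0.0071,-0.0659,-0.1993,0,1],[0,0,0.0071,-0.0659,-0.1993,0,1],[0,0,0,0,0,-0.2,1],[0,0,0,0,0,0,1],[0,0,0,0,0,0,1]]])

```text
time_s: 31.8
ee_pos: [446.1, -251.0, 97.1]
ee_rot: [-179.8, -0.2, 95.7]
force: [-0.3, -0.6, -2.0]
gripper_width: 29.3
gripper_force: 55.0
```

```bash
python3 k.py g5 95 125 -85
```

```text
[ 446.1 -251.    97.1] [-179.8   -0.2   95.7] [-0.3 -0.6 -2. ] 29.29567922861067
top 1006 x [-99.8 -85.1 -70.2] y [-33.2  94.6] z [109.1 111.6 114.4] rect 89.8 zslope 0.001
top 42 x [-97.6 -84.5 -71.5] y [-49.6 -43.2] z [109.6 111.8 113.3] rect 1.4 zslope 0.175
scene 770 x [-100.   -83.8  -68.8] y [-73.5  95.4] z [112.  114.3 116.8] rect 87.4 zslope -0.012
```

send_rows(targets=[[[0,0,0,0,0,-0.12,1],[0,0,0,0,0,-0.12,1],[0,0,0,0,0,-0.06,1],[0,0,0,0,0,-0.03,1],[0,0,0,0,0,-0.02,1],[0,0,0,0,0,-0.01,1],[0,0,0,0,0,0,1],[0,0,0,0,0,0,1]]])

```text
time_s: 32.7
ee_pos: [447.6, -252.1, 27.1]
ee_rot: [179.9, 0.0, 95.7]
force: [-0.3, -0.8, -2.7]
gripper_width: 29.5
gripper_force: 55.0
```

send_rows(targets=[[[0,0,0,0,0,-0.01,1],[0,0,0,0,0,-0.005,1],[0,0,0,0,0,0,1],[0,0,0,0,0,0,1]]])

```text
time_s: 33.1
ee_pos: [447.4, -251.9, 23.7]
ee_rot: [180.0, 0.0, 95.7]
force: [0.0, -0.8, 1.0]
gripper_width: 29.3
gripper_force: 55.0
```

send_rows(targets=[[[0,0,0,0,0,-0.004,1],[0,0,0,0,0,0,0],[0,0,0,0,0,0,0],[0,0,0,0,0,0,0],[0,0,0,0,0,0,0],[0,0,0,0,0,0.1,0],[0,0,0,0,0,0.2,0],[0,0,0,0,0,0.25,0],[0,0,0,0,0,0.25,0],[0,0,0,0,0,0.25,0.3],[0,0,0,0,0,0.25,0.3],[0,0,0,0,0,0.25,0.3]]])

```text
time_s: 34.3
ee_pos: [446.8, -251.5, 334.8]
ee_rot: [180.0, 0.0, 95.7]
force: [1.0, -1.0, -0.1]
gripper_width: 32.1
gripper_force: 0.0
```

```bash
python3 k.py g6 35.5 45 -85;  python3 k.py g7 35.5 45 -30
python3 - <<'E'
from h import *
p,d=grab('scene')
for n in ('top','scene'):
    for k in ('cover_handle','wrench_grip'):
        for r in optics.place_of(n,k)[:2]: print(n,k,r['conf'],onplane(n,*r['at'],294 if k[0]=='c' else 5.5))
# cover plane fit
vv,uu=np.mgrid[:420,:560];P=back('scene',uu.ravel(),vv.ravel(),d.ravel()).reshape(-1,3)
a=np.radians(5.8);L=(P[:,:2]-[526.5,-201.8])@np.array([[np.cos(a),-np.sin(a)],[np.sin(a),np.cos(a)]])
m=(L[:,0]>95)&(L[:,0]<170)&(abs(L[:,1])<110)&(P[:,2]>80)&(P[:,2]<250)
print(m.sum(),'slope dx/dz',np.polyfit(P[m,2],L[m,0],1))
m=(L[:,0]>95)&(L[:,0]<190)&(abs(L[:,1])<60)&(P[:,2]>285)&(P[:,2]<305);print('handle local',np.median(L[m],0) if m.any() else 0,m.sum())
E
```

```text
[ 446.8 -251.5  334.8] [180.    0.   95.7] [ 1.  -1.  -0.1] 32.06309904065237
top 1041 x [-98.4 -84.2 -69.7] y [-82.2  92.9] z [36.2 38.6 41.3] rect 90.0 zslope 0.0
top 61 x [-97.2 -84.1 -70.9] y [-96.3 -84.7] z [36.4 38.8 41.3] rect 86.9 zslope 0.067
scene 47 x [-104.8  -86.8  -67.6] y [-110.6 -105. ] z [36.2 40.7 44.4] rect 0.2 zslope -0.072
scene 800 x [-99.5 -85.4 -69.9] y [-94.3  94.8] z [37.6 39.9 42. ] rect 89.9 zslope -0.0
[ 449.7 -253.3  340.1] [179.3   0.5  95.7] [1.  0.2 0.1] 31.78302431594302
top 1115 x [-43.5 -29.  -14.8] y [-95.   93.1] z [36.1 38.6 41.4] rect 89.7 zslope -0.0
scene 749 x [-44.7 -30.4 -15.1] y [-93.8  94.9] z [37.4 39.9 41.9] rect 0.4 zslope 0.0
top cover_handle 0.65 [ 670.37909699 -183.27979231  294.        ]
top wrench_grip 0.59 [329.87124076 193.91529047   5.5       ]
top wrench_grip 0.57 [ 445.05663233 -225.80126832    5.5       ]
scene cover_handle 0.59 [ 675.40852847 -177.42589064  294.        ]
3777 slope dx/dz [3.56582502e-02 1.26498651e+02]
handle local [148.31735988   2.89249905] 252
```

send_rows(targets=[[[0,0,0,0.229,0.064,0,0.3],[0,0,0,0.229,0.064,0,0.3],[0,0,0,0.229,0.064,0,0.3],[0,0,0,0.229,0.064,0,0.3],[0,0,0,0.229,0.064,0,0.3],[0,0,0,0,0,0,0.3],[0,0,0,0,0,0,0.3],[0,0,0,0,0,0,0.3]]], grip_force=20)

```text
time_s: 35.55
ee_pos: [675.2, -188.2, 332.3]
ee_rot: [-179.9, -0.0, 95.7]
force: [0.9, -0.6, 0.4]
gripper_width: 31.9
gripper_force: 0.0
```

send_rows(targets=[[[0,0,0,0.003,0,-0.12,0.3],[0,0,0,0,0,-0.1,0.3],[0,0,0,0,0,-0.055,0.3],[0,0,0,0,0,0,0.3],[0,0,0,0,0,0,1],[0,0,0,0,0,0,1],[0,0,0,0,0,0,1],[0,0,0,0,0,0,1],[0,0,0,0,0,0,1],[0,0,0,0,0,0,1]]])

```text
time_s: 36.55
ee_pos: [677.9, -188.0, 279.3]
ee_rot: [179.8, 0.1, 95.8]
force: [2.8, -0.1, 6.4]
gripper_width: 11.3
gripper_force: 20.0
```

Run:
```python
from h import *
r=np.hypot(240,16);a0=np.degrees(np.arctan2(16,240));y=np.radians(5.8)
def pos(t): a=np.radians(t+a0);return r*-np.cos(a),r*np.sin(a)
T=np.r_[np.linspace(92,12,25),np.array([9.5,7.5,6,5,4,3.2,2.5,1.9,1.3,.8,.4,0])];P=np.array([pos(t) for t in T]);D=np.diff(P,axis=0)/200
for i,(dx,dz) in enumerate(D): print(f"[0,0,0,{dx*np.cos(y):.4f},{dx*np.sin(y):.4f},{dz:.4f},1]",end=',' if i%12!=11 else '\n')
```

```text
[0,0,0,-0.0694,-0.0071,0.0051,1],[0,0,0,-0.0696,-0.0071,0.0010,1],[0,0,0,-0.0695,-0.0071,-0.0031,1],[0,0,0,-0.0692,-0.0070,-0.0071,1],[0,0,0,-0.0687,-0.0070,-0.0112,1],[0,0,0,-0.0679,-0.0069,-0.0152,1],[0,0,0,-0.0670,-0.0068,-0.0191,1],[0,0,0,-0.0657,-0.0067,-0.0230,1],[0,0,0,-0.0643,-0.0065,-0.0268,1],[0,0,0,-0.0626,-0.0064,-0.0305,1],[0,0,0,-0.0608,-0.0062,-0.0341,1],[0,0,0,-0.0587,-0.0060,-0.0376,1]
[0,0,0,-0.0564,-0.0057,-0.0410,1],[0,0,0,-0.0539,-0.0055,-0.0442,1],[0,0,0,-0.0513,-0.0052,-0.0473,1],[0,0,0,-0.0485,-0.0049,-0.0502,1],[0,0,0,-0.0455,-0.0046,-0.0529,1],[0,0,0,-0.0424,-0.0043,-0.0555,1],[0,0,0,-0.0391,-0.0040,-0.0579,1],[0,0,0,-0.0357,-0.0036,-0.0601,1],[0,0,0,-0.0321,-0.0033,-0.0621,1],[0,0,0,-0.0285,-0.0029,-0.0638,1],[0,0,0,-0.0247,-0.0025,-0.0654,1],[0,0,0,-0.0209,-0.0021,-0.0667,1]
[0,0,0,-0.0131,-0.0013,-0.0508,1],[0,0,0,-0.0089,-0.0009,-0.0410,1],[0,0,0,-0.0057,-0.0006,-0.0310,1],[0,0,0,-0.0034,-0.0003,-0.0207,1],[0,0,0,-0.0030,-0.0003,-0.0208,1],[0,0,0,-0.0022,-0.0002,-0.0167,1],[0,0,0,-0.0017,-0.0002,-0.0146,1],[0,0,0,-0.0013,-0.0001,-0.0125,1],[0,0,0,-0.0012,-0.0001,-0.0125,1],[0,0,0,-0.0009,-0.0001,-0.0105,1],[0,0,0,-0.0006,-0.0001,-0.0084,1],[0,0,0,-0.0006,-0.0001,-0.0084,1]
```

send_rows(targets=[[[0,0,0,-0.0694,-0.0071,0.0051,1],[0,0,0,-0.0696,-0.0071,0.001,1],[0,0,0,-0.0695,-0.0071,-0.0031,1],[0,0,0,-0.0692,-0.007,-0.0071,1],[0,0,0,-0.0687,-0.007,-0.0112,1],[0,0,0,-0.0679,-0.0069,-0.0152,1],[0,0,0,-0.067,-0.0068,-0.0191,1],[0,0,0,-0.0657,-0.0067,-0.023,1],[0,0,0,-0.0643,-0.0065,-0.0268,1],[0,0,0,-0.0626,-0.0064,-0.0305,1],[0,0,0,-0.0608,-0.0062,-0.0341,1],[0,0,0,-0.0587,-0.006,-0.0376,1]]])

```text
time_s: 37.75
ee_pos: [518.5, -203.6, 237.5]
ee_rot: [179.9, -0.0, 95.8]
force: [2.3, 1.1, 1.0]
gripper_width: 11.6
gripper_force: 20.0
```

send_rows(targets=[[[0,0,0,-0.0564,-0.0057,-0.041,1],[0,0,0,-0.0539,-0.0055,-0.0442,1],[0,0,0,-0.0513,-0.0052,-0.0473,1],[0,0,0,-0.0485,-0.0049,-0.0502,1],[0,0,0,-0.0455,-0.0046,-0.0529,1],[0,0,0,-0.0424,-0.0043,-0.0555,1],[0,0,0,-0.0391,-0.004,-0.0579,1],[0,0,0,-0.0357,-0.0036,-0.0601,1],[0,0,0,-0.0321,-0.0033,-0.0621,1],[0,0,0,-0.0285,-0.0029,-0.0638,1],[0,0,0,-0.0247,-0.0025,-0.0654,1],[0,0,0,-0.0209,-0.0021,-0.0667,1]]])

```text
time_s: 38.95
ee_pos: [422.7, -213.1, 103.7]
ee_rot: [179.9, -0.1, 95.7]
force: [2.9, 3.0, 1.3]
gripper_width: 11.7
gripper_force: 20.0
```

send_rows(targets=[[[0,0,0,-0.0131,-0.0013,-0.0508,1],[0,0,0,-0.0089,-0.0009,-0.041,1],[0,0,0,-0.0057,-0.0006,-0.031,1],[0,0,0,-0.0034,-0.0003,-0.0207,1],[0,0,0,-0.003,-0.0003,-0.0208,1],[0,0,0,-0.0022,-0.0002,-0.0167,1],[0,0,0,-0.0017,-0.0002,-0.0146,1],[0,0,0,-0.0013,-0.0001,-0.0125,1],[0,0,0,-0.0012,-0.0001,-0.0125,1],[0,0,0,-0.0009,-0.0001,-0.0105,1],[0,0,0,-0.0006,-0.0001,-0.0084,1],[0,0,0,0,0,0,1]]])

```text
time_s: 40.15
ee_pos: [414.8, -214.1, 57.2]
ee_rot: [179.9, -0.0, 95.7]
force: [1.6, 5.2, 10.2]
gripper_width: 11.3
gripper_force: 20.0
```

send_rows(targets=[[[0,0,0,0,0,-0.008,1],[0,0,0,0,0,-0.008,1],[0,0,0,0,0,0,1],[0,0,0,0,0,0,1]]])

```text
time_s: 40.55
ee_pos: [414.9, -214.7, 55.6]
ee_rot: [179.9, 0.1, 95.7]
force: [-0.9, 5.4, 24.0]
gripper_width: 11.3
gripper_force: 20.0
```

send_rows(targets=[[[0,0,0,0,0,-0.005,1],[0,0,0,0,0,0,1],[0,0,0,0,0,0,0.34],[0,0,0,0,0,0,0.34],[0,0,0,0,0,0,0.34],[0,0,0,0,0,0,0.34],[0,0,0,0,0,0.1,0.34],[0,0,0,0,0,0.25,0.34],[0,0,0,0,0,0.25,0.34],[0,0,0,-0.1,-0.2,0.1,0.34],[0,0,0,-0.1,-0.2,0.1,0.34],[0,0,0,-0.1,-0.2,0.1,0.34]]])

```text
time_s: 41.75
ee_pos: [353.0, -335.5, 232.6]
ee_rot: [-180.0, 0.0, 95.8]
force: [2.0, -0.7, 0.0]
gripper_width: 30.1
gripper_force: 0.0
```

```bash
cat > l.py <<'E'
from h import *
a=np.radians(5.8);vv,uu=np.mgrid[:420,:560]
for n in ('top','scene'):
    p,d=grab(n,'z'+n+'.png');P=back(n,uu.ravel(),vv.ravel(),d.ravel());L=(P[:,:2]-[526.5,-201.8])@np.array([[np.cos(a),-np.sin(a)],[np.sin(a),np.cos(a)]])
    m=(d.ravel()>0)&(abs(L[:,0]+10)<100)&(abs(L[:,1])<100)&(P[:,2]>52)&(P[:,2]<90)&(L[:,0]>-70)
    print(n,m.sum(),'z vs x',np.polyfit(L[m,0],P[m,2],1),'deg',np.degrees(np.arctan(-np.polyfit(L[m,0],P[m,2],1)[0])))
    h=(d.ravel()>0)&(abs(L[:,0]+114)<9)&(abs(L[:,1])<65)&(P[:,2]>55); print('handle top z',np.percentile(P[h,2],[50,95]))
    for r in optics.place_of(n,'wrench_grip')[:1]: print(r['conf'],onplane(n,*r['at'],5.5))
print(env.state()['ee_pos'],env.state()['time_s'])
E
python3 l.py
```

```text
top 6811 z vs x [-7.21289246e-03  6.02460972e+01] deg 0.4132611291291285
handle top z [74.07473758 77.26111035]
0.74 [334.02864051 200.5129863    5.5       ]
scene 3789 z vs x [-7.23661022e-03  6.18577249e+01] deg 0.41461998602106365
handle top z [75.68179441 78.31464871]
0.98 [333.96207709 204.33769353   5.5       ]
[ 353.28624851 -335.00915779  231.46046173] 41.95
```

View pics/zscene.png

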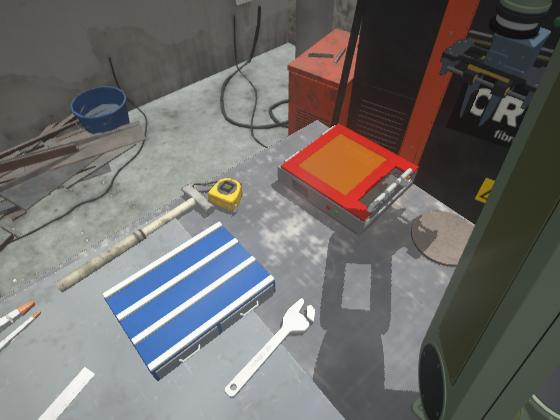

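The cover looks shut, with the wrench on the bench at (270,345) and the rack empty. The fitted slope is 0.4°, so I'll press lightly on the grab bar with shut fingers to be sure.

send_rows(targets=[[[0,0,0,0.1,0.2,0,1],[0,0,0,0.1,0.2,0,1],[0,0,0,0.105,0.2,0,1],[0,0,0,0,0,-0.2,1],[0,0,0,0,0,-0.2,1],[0,0,0,0,0,-0.2,1],[0,0,0,0,0,-0.1,1],[0,0,0,0,0,0,1],[0,0,0,0,0,0,1],[0,0,0,0,0,0,1]]])

```text
time_s: 42.95
ee_pos: [415.9, -214.5, 92.9]
ee_rot: [179.9, 0.1, 95.8]
force: [0.0, -0.2, 0.1]
gripper_width: 0.7
gripper_force: 0.0
```

send_rows(targets=[[[0,0,0,-0.005,0,-0.03,1],[0,0,0,0,0,-0.02,1],[0,0,0,0,0,-0.015,1],[0,0,0,0,0,-0.01,1],[0,0,0,0,0,0,1],[0,0,0,0,0,0,1]]])

```text
time_s: 43.55
ee_pos: [413.9, -214.6, 76.8]
ee_rot: [180.0, -0.0, 95.7]
force: [-0.5, -0.6, -0.2]
gripper_width: 0.5
gripper_force: 0.0
```

send_rows(targets=[[[0,0,0,0,0,-0.006,1],[0,0,0,0,0,-0.005,1],[0,0,0,0,0,0,1],[0,0,0,0,0,0,1]]])

```text
time_s: 43.95
ee_pos: [414.2, -214.7, 76.0]
ee_rot: [179.9, 0.0, 95.7]
force: [-2.3, 1.3, 10.8]
gripper_width: 0.3
gripper_force: 5.4
```

The cover is firm at 76.0 mm under 11 N, which is exactly the height of the shut grab bar. Retreating now.

send_rows(targets=[[[0,0,0,0,0,0.1,1],[0,0,0,0,0,0.25,1],[0,0,0,0,0,0.25,1],[0,0,0,-0.1,-0.2,0.1,1],[0,0,0,-0.1,-0.2,0,1],[0,0,0,0,0,0,1],[0,0,0,0,0,0,1],[0,0,0,0,0,0,1],[0,0,0,0,0,0,1]]])

```text
time_s: 44.85
ee_pos: [374.2, -293.5, 214.2]
ee_rot: [-180.0, -0.1, 95.8]
force: [-0.1, -0.1, -0.5]
gripper_width: 0.4
gripper_force: 0.0
```

```bash
python3 l.py && python3 -c "
from workcell import env
print(env.job_done())"
```

```text
top 6818 z vs x [-7.17003488e-03  6.02620308e+01] deg 0.4108056976582183
handle top z [ 75.48696982 335.28729588]
0.64 [339.32313469 197.08301397   5.5       ]
scene 3789 z vs x [-7.4168377e-03  6.1855324e+01] deg 0.4249457054507113
handle top z [ 76.83286385 335.79934687]
0.87 [334.3496881 203.0517421   5.5      ]
[ 374.24656902 -293.91026866  214.4622312 ] 45.05
the job is handed in; nothing more can be done
None
```

The job is handed in at about 45 s: the wrench is on the bench, both bars (only two were present) lie flat in seats 1 and 2, and the cover is shut with the robot clear of everything.

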